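Lid the deburring bowl and hold its enabling lever

ROBOT

A 7-joint arm with a two-finger parallel gripper is mounted at the origin on the work surface. World frame = base frame: x ahead of the robot, y to its left, z up, the work surface at z = 0. Lengths are in m, angles in rad, forces in N, time in s.
With the tool pointing down it reaches from about 0.425 to 0.975 m from the base axis. Payload 16.7 kg.
Tool frame: the origin (TCP) lies on the centre line of the jaws, within the pads' length; the fingertips stand 22 mm ahead of it and the grasp point (between the pads) lies 3 mm ahead of it; x points along the fingers, z is the direction in which the jaws open and shut, and the axes are right-handed (so a half turn about x gives the same grasp; the last joint's range is limited). The gripper opens to 85 mm and grips with 20 to 120 N. Pads are 22 mm wide; open, the fingers measure 114 mm over their backs; the gripper's body (76 mm by 85 mm) begins 54 mm behind the grasp point. The pads swing forward as they close: fully open they stand 13 mm farther back than shut.
Start: joints at [1.042, 0.426, 0.074, 1.606, -0.034, 1.111, -0.067], TCP at [0.25, -0.627, 0.253] pointing down, gripper open.
Joint ranges: [-2.85, 2.85], [-0.5, 2.14], [-1.23, 1.37], [0.21, 2.46], [-1.02, 4.16], [0.16, 2.05], [-2.73, 2.73]. Speed limits (rad/s): [1.89, 1.89, 2.39, 2.39, 3.01, 3.01, 3.01].

INTERFACE

Orientations are given as a unit quaternion [w, x, y, z].
In Python, from cell import env gives the robot as it stands. Calls block until the motion is done:
- env.move_to(position, orientation): joint-space move of the TCP to a pose.
- env.move_linear(position, v=0.15, orientation=None, until_force=None): straight line of the TCP; orientation=None keeps the orientation; v is the mean speed in m/s. With until_force (N) it stops when the force on the tool has changed by that much, and returns True; else False.
- env.set_joints(angles): joint-space move.
- env.set_gripper(opening): opening from 0.0 (shut) to 1.0 (fully open); the grip force is fixed at half the most; returns when the fingers have stopped.
- env.pause(seconds).
- env.ik(position, orientation): joint angles nearest the present ones, or None.
- env.camera(name): name is "scene" or "top"; returns the picture (480x640x3 uint8, blue, green, red); there is no depth.
- env.camera_model(name): a dict with "camera_matrix" (3x3 intrinsics, pixels), "D" ([k1, k2, p1, p2, k3] as OpenCV has them; the pictures are not rectified), "R" (3x3) and "t" (3): a world point X has camera coordinates R X + t. Camera axes: x right, y down, z forward; pixel columns grow to the right and rows downward; lengths in m; the calibration is good to about 2 mm. A picture is of the moment at which its call begins. camera_model takes no time and is no camera call.
A pose or a line that the arm cannot do raises env.IKError and nothing moves.
- env.job_done(): hands the job in, once; it reports no verdict.
Readings, each from a call of its own:
- env.get_time_s(): time.
- env.get_joints(): joint angles.
- env.get_joint_vel(): joint speeds.
- env.get_joint_torque(): joint torques, N m.
- env.get_tool_pos(): TCP position.
- env.get_eef_rot(): TCP orientation.
- env.get_contact_force(): force on the tool from outside, world axes, zero at the start.
- env.get_wrist_torque(): the same for the moment, N m.
- env.get_gripper_width(): opening from 0.0 (shut) to 1.0 (fully open).
Only numpy, scipy, OpenCV 4.12 (cv2) and the standard library are available. Lean on these libraries where they do the work, as an engineer would, in place of code of your own. Each camera call takes 0.05 s, during which the arm holds its last target. There are 200 camera calls.

TASK

Get the deburring bowl running: put the loose lid on the bowl and press it down until it is fully home and level on the rim, and let go of it. Only then press the paddle of the spring-loaded enabling lever with the fingers to half-way, where the lever lies level, and finish while still holding it there (let it rise and the machine stops); never push the lever down to its bottom stop, and leave the other things on the bench where they are.

Things in the scene. Friction and masses are not known exactly. Their poses are not given: they have to be found in the camera images.
- tumbler: Vibratory deburring bowl, fixed to the bench: a round grey base 160 mm across, 50 mm high, on it an open steel bowl 132 mm across outside, 116 mm inside the rim, rim 130 mm above the bench; a few sockets lie in its bottom, clear of the lid. Origin: centre of the underside, on the bench; z up.
- tumbler_rim (a point): Centre of the bowl's mouth, level with the top of the rim, 130 mm above the bench. Just inside the rim, 7 mm below it, four sprung rubber nubs grip the lid's plug: a lid merely laid in place stops about 12 mm too high; a push of about 5 to 12 N takes it home, where it stays.
- lid: Loose round grey plastic lid, about 120 g, right way up on the bench at the start. From below: a plug 104 mm across, 22 mm deep, its lowest 8 mm tapering to 96 mm; a flange 132 mm across, 5 mm thick; in the middle of the top an upright black cylindrical knob 28 mm across, 32 mm high (27 to 59 mm above the foot). Origin: centre of the plug's underside; z up.
- lid_seat (a point): Centre of the flange's underside, on the lid's axis, 22 mm above the lid's origin; when the lid is home the flange rests on the rim and this point coincides with tumbler_rim.
- jog_box: Grey box fixed to the bench, 150 mm long (its x), 90 mm wide (its y), 50 mm high, carrying the enabling lever. Origin: centre of the underside; the lever's pivot is at x = +50 mm, 80 mm above the bench, and the lever reaches from it towards -x.
- jog_lever (a joint): Angle of the enabling lever (rad): 0 = up at rest, sloping up by 0.21 towards its paddle; 0.21 = half-way, level; 0.42 = bottom stop. Pressing the paddle down makes it grow; a spring drives it back to 0. Pressing at the paddle's centre takes about 3 N to start, 8 N at half-way, 12 N at the bottom.
- jog_pad (a point): Centre of the top face of the lever's black paddle (40 mm along the lever, 70 mm across it, 12 mm thick), 90 mm from the pivot; moves with the lever: about 105 mm above the bench at rest, 86 mm at half-way, 67 mm at the bottom stop.
- socket_a: Bystander: loose steel wrench socket standing upright, 26 mm across, 40 mm high. Origin: centre of its underside.
- socket_b: Bystander: loose steel wrench socket standing upright, 24 mm across, 34 mm high. Origin: centre of its underside.
- wrench: Bystander: steel wrench 190 mm long lying on the bench along its x. Origin: middle, on the bench.
- screwdriver: Bystander: screwdriver 190 mm long with a red handle, lying on the bench along its x. Origin: middle, on the bench.
- grease_tin: Bystander: closed tin 66 mm across, 70 mm high, standing. Origin: centre of its underside.
- bearing: Bystander: steel bearing ring 52 mm across, 14 mm high, lying flat. Origin: centre of its underside.
- tape_measure: Bystander: yellow tape measure 65 x 32 x 62 mm, standing. Origin: centre of its underside.
Things that resemble listed ones, but are neither listed nor needed, are in the scene too. Leave any red look-alike of the jog_box alone. There is more than one size of the lid; the one meant has the size given above.

How it is judged:
By the outcome, as a careful person would: the job done as asked, in the order asked, and still so for the second after the job is handed in, while the arm keeps its last pose, push and grip.
It also fails if it takes over 51 s, if anything falls off the work surface, if the arm or the gripper's body presses on something with over 40 N, if the wrist force passes 120 N, or if a joint passes its speed limit or range.

## Working session

There is one attempt and no reset: what is moved stays moved. The work goes in short steps, each a Python script; the robot and the scene stay as the last script left them, time stands still between calls to the robot, and variables do not carry over. Pictures are saved under pics/ and viewed, about 8 in all and at most 12, crops included, and the job is handed in when it is done.

```bash
mkdir -p pics
cat > h.py <<'E'
import numpy as np, cv2
from cell import env
def shot(n,f):
    im=env.camera(n); cv2.imwrite('pics/'+f+'.png',im); return im
def ray(n,u,v):
    m=env.camera_model(n); K=np.array(m['camera_matrix'],float); D=np.array(m['D'],float); R=np.array(m['R'],float); t=np.array(m['t'],float).ravel()
    p=cv2.undistortPoints(np.array([[[u,v]]],float),K,D)[0,0]
    return -R.T@t, R.T@np.array([p[0],p[1],1.])
def onz(n,u,v,z):
    c,d=ray(n,u,v); return c+d*(z-c[2])/d[2]
def proj(n,X):
    m=env.camera_model(n); R=np.array(m['R'],float)
    return cv2.projectPoints(np.array(X,float).reshape(-1,3),cv2.Rodrigues(R)[0],np.array(m['t'],float),np.array(m['camera_matrix'],float),np.array(m['D'],float))[0][:,0]
E
python3 - <<'E'
from h import *
for n in('scene','top'):
    shot(n,n+'0'); c,d=ray(n,320,240); print(n,c,d,env.camera_model(n)['camera_matrix'])
print(env.get_time_s(),env.get_eef_rot())
E
```

```text
scene [0.97076278 0.90437992 1.05335619] [-0.35668252 -0.59385169 -0.72127759] [[546.33916226   0.         322.43008045]
 [  0.         546.33916226 245.56699618]
 [  0.           0.           1.        ]]
top [0.37187082 0.13847794 1.67391963] [ 0.07997748 -0.01069286 -0.99677142] [[583.73346423   0.         315.52229143]
 [  0.         583.73346423 241.32448557]
 [  0.           0.           1.        ]]
0.1 [ 0.58505319  0.39681926  0.58574032 -0.39642846]
```

View pics/scene0.png

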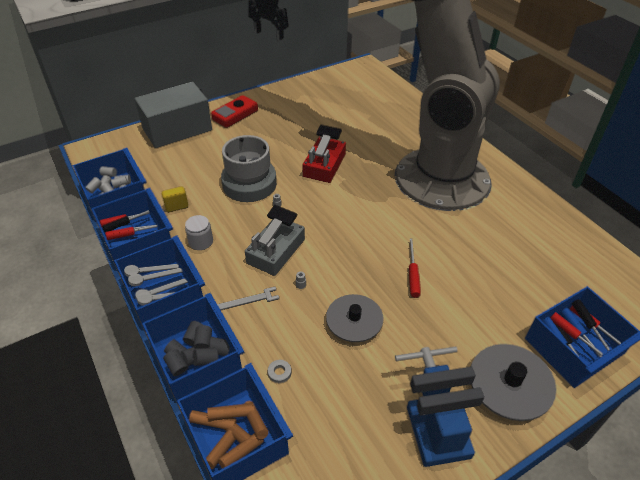

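View pics/top0.png

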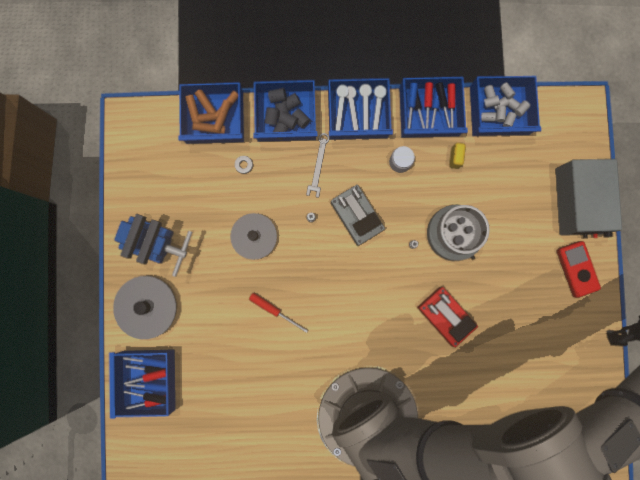

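Possible lids are (254,236) and (145,307) in top. The first is about 46 px across, or 0.13 m at 354 px/m, so it is the right size; the other is about 0.17 m. Jog box: grey at (358,215), with the red look-alike at (447,316) to be left alone. Bowl: (458,231). Next I'll measure them.

```bash
cat > m.py <<'E'
from h import *
im=cv2.imread('pics/top0.png'); hsv=cv2.cvtColor(im,cv2.COLOR_BGR2HSV)
mask=((hsv[...,1]<60)).astype(np.uint8)*255
mask=cv2.morphologyEx(mask,cv2.MORPH_OPEN,np.ones((3,3)))
cs,_=cv2.findContours(mask,cv2.RETR_EXTERNAL,cv2.CHAIN_APPROX_NONE)
for c in cs:
    if cv2.contourArea(c)<300: continue
    x,y,w,h=cv2.boundingRect(c)
    if not(100<x<560 and 140<y<360): continue
    (u,v),(a,b),_=cv2.fitEllipse(c); print('top',np.round([u,v,a,b],1),'box',[np.round(q,1) for q in cv2.minAreaRect(c)[:2]], round(cv2.minAreaRect(c)[2],1))
    if 240<u<270:
        print(' lid z.025',onz('top',u,v,.025), 'diam', np.linalg.norm(onz('top',u-a/2,v,.025)-onz('top',u+a/2,v,.025)))
    if 330<u<390: print(' box corners z.05',[onz('top',*q,.05)[:2].round(3) for q in cv2.boxPoints(cv2.minAreaRect(c))])
# bowl rim: hough
g=cv2.cvtColor(im[190:275,415:505],cv2.COLOR_BGR2GRAY); g=cv2.resize(g,None,fx=4,fy=4,interpolation=cv2.INTER_CUBIC)
hc=cv2.HoughCircles(g,cv2.HOUGH_GRADIENT_ALT,1.5,5,param1=150,param2=.6,minRadius=70,maxRadius=135)
if hc is not None:
  for x,y,r in hc[0]:
    u,v,r=415+(x-1.5)/4,190+(y-1.5)/4,r/4; print('circ',u,v,r,'z.13',onz('top',u,v,.13),'d',2*r/583.7*(1.674-.13),'z.05',onz('top',u,v,.05),2*r/583.7*(1.624))
a=cv2.resize(im[190:275,415:505],None,fx=4,fy=4,interpolation=cv2.INTER_CUBIC)
b=cv2.resize(im[175:260,320:400],None,fx=4,fy=4,interpolation=cv2.INTER_CUBIC)
d=cv2.resize(cv2.imread('pics/scene0.png')[195:345,235:390],(351,340),interpolation=cv2.INTER_CUBIC)
e=cv2.resize(im[195:280,210:295],None,fx=4,fy=4,interpolation=cv2.INTER_CUBIC)
cv2.imwrite('pics/crop1.png',cv2.resize(np.vstack([np.hstack([a,b[:,:320]]),np.hstack([d,cv2.resize(e,(329,340))])]),(600,600)))
E
python3 m.py
```

```text
top [444.9 309.9  19.2  36.4] box [array([444.6, 313.1]), array([33.8, 21.4])] 59.7
top [144.5 307.1  61.3  62.9] box [array([144.5, 307. ]), array([62., 61.])] 90.0
top [174.7 248.8  21.4  56.3] box [array([173.8, 250.5]), array([24. , 47.1])] 18.4
top [140.3 238.7  30.9  46. ] box [array([140.7, 238.8]), array([28. , 44.6])] 20.2
top [253.4 236.   44.6  45.5] box [array([253.5, 236. ]), array([44., 45.])] 90.0
 lid z.025 [0.52089528 0.30948411 0.025     ] diam 0.1267058529832782
top [457.7 231.6  54.4  61.3] box [array([458., 232.]), array([54., 60.])] 90.0
top [356.3 213.2  35.8  59.6] box [array([357.3, 214.6]), array([52.8, 32.5])] 58.0
 box corners z.05 [array([0.612, 0.091]), array([0.659, 0.012]), array([ 0.53 , -0.062]), array([0.484, 0.017])]
top [401.7 158.7  22.6  26.4] box [array([401.3, 158.8]), array([22.6, 26.2])] 45.0
circ 463.375 230.5 23.712263 z.13 [ 0.5105946 -0.2613625  0.13     ] d 0.1254471 z.05 [ 0.51778274 -0.2820807   0.05      ] 0.13194694
circ 453.25 230.5 27.103569 z.13 [ 0.51133181 -0.23413441  0.13      ] d 0.14338842 z.05 [ 0.51855815 -0.25344176  0.05      ] 0.15081787
circ 458.5 229.375 21.672369 z.13 [ 0.51396255 -0.24839014  0.13      ] d 0.11465526 z.05 [ 0.5213252  -0.26843617  0.05      ] 0.12059595
circ 449.5 231.25 23.926434 z.13 [ 0.50959766 -0.22396891  0.13      ] d 0.12658015 z.05 [ 0.51673414 -0.24274952  0.05      ] 0.1331387
circ 463.375 230.5 19.594679 z.13 [ 0.5105946 -0.2613625  0.13     ] d 0.10366347 z.05 [ 0.51778274 -0.2820807   0.05      ] 0.10903463
```

View pics/crop1.png

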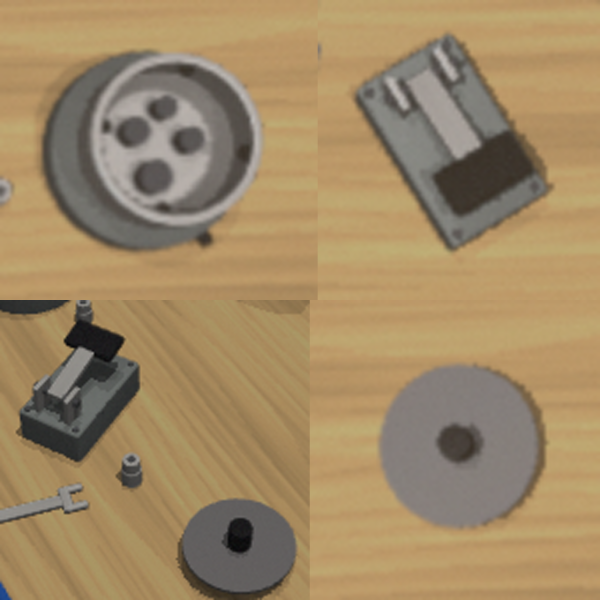

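The crops confirm the choice: the grey box with the paddle toward the lower right, the lid with a knob, and an open bowl. One refinement follows: the rim, the paddle and a scene cross-check of the lid.

```bash
cat > m2.py <<'E'
from h import *
def blob(n,roi,f,lo=20):
    x0,y0,x1,y1=roi; im=cv2.imread(f'pics/{n}0.png')[y0:y1,x0:x1]; im=cv2.resize(im,None,fx=4,fy=4,interpolation=cv2.INTER_CUBIC)
    h=cv2.cvtColor(im,cv2.COLOR_BGR2HSV).astype(int); m=f(h).astype(np.uint8)*255
    m=cv2.morphologyEx(m,cv2.MORPH_OPEN,np.ones((5,5)))
    c=max(cv2.findContours(m,cv2.RETR_EXTERNAL,cv2.CHAIN_APPROX_NONE)[0],key=cv2.contourArea)
    return c[:,0].astype(float)/4+[x0-.375,y0-.375]
def circ(n,c,z,keep=None):
    P=np.array([onz(n,u,v,z)[:2] for u,v in c]);
    for _ in range(6):
        A=np.c_[2*P,np.ones(len(P))]; s=np.linalg.lstsq(A,(P**2).sum(1),rcond=None)[0]; r=np.sqrt(s[2]+s[:2]@s[:2])
        e=abs(np.linalg.norm(P-s[:2],axis=1)-r); k=e<max(.003,np.percentile(e,85)); 
        if k.all(): break
        P=P[k]
    print(n,'circle z',z,s[:2].round(4),'diam',round(2*r,4),'resid',e.mean().round(4))
print('lid'); grey=lambda h:h[...,1]<85
circ('top',blob('top',(220,200,290,270),grey),.0245)
circ('scene',blob('scene',(315,285,395,350),grey),.0245)
print('rim'); 
for t in(110,130,150,170): circ('top',blob('top',(425,198,500,270),lambda h:(h[...,2]>t)&(h[...,1]<60)),.13)
print('rim scene')
for t in(100,120,140): circ('scene',blob('scene',(215,132,280,190),lambda h:(h[...,2]>t)&(h[...,1]<60)),.13)
print('dark')
dark=lambda h:h[...,2]<60
for nm,rt,rs,z in(('paddle',(335,200,395,245),(255,195,305,232),.1),('knob',(240,222,268,250),(340,298,370,328),.043)):
    ct,cs=blob('top',rt,dark),blob('scene',rs,lambda h:h[...,2]<45)
    q=[]
    for n,c in(('top',ct),('scene',cs)):
        r=cv2.minAreaRect(c.astype(np.float32)); M=cv2.moments(c.astype(np.float32)); g=np.array([M['m10'],M['m01']])/M['m00']
        q.append(ray(n,*g)); print(nm,n,g.round(1),np.round(r[1],1),'z',z,onz(n,*g,z).round(4))
        if n=='top' and nm=='paddle': print([onz(n,*p,.103)[:2].round(3) for p in cv2.boxPoints(r)])
    (a,d),(b,e)=q; s=np.linalg.lstsq(np.c_[d,-e],b-a,rcond=None)[0]; print(' triang',(a+d*s[0]).round(4),(b+e*s[1]).round(4))
E
python3 m2.py
```

```text
lid
top circle z 0.0245 [0.5213 0.3097] diam 0.1328 resid 0.0003
scene circle z 0.0245 [0.5196 0.3088] diam 0.1341 resid 0.0006
rim
top circle z 0.13 [ 0.5147 -0.2644] diam 0.1317 resid 0.0005
top circle z 0.13 [ 0.515 -0.265] diam 0.1304 resid 0.0003
top circle z 0.13 [ 0.5152 -0.2656] diam 0.1292 resid 0.0003Traceback (most recent call last):
  File "m2.py", line 20, in <module>
    for t in(110,130,150,170): circ('top',blob('top',(425,198,500,270),lambda h:(h[...,2]>t)&(h[...,1]<60)),.13)
                               ~~~~^^^^^^^^^^^^^^^^^^^^^^^^^^^^^^^^^^^^^^^^^^^^^^^^^^^^^^^^^^^^^^^^^^^^^^^^^^^^^
  File "m2.py", line 9, in circ
    P=np.array([onz(n,u,v,z)[:2] for u,v in c]);
                ~~~^^^^^^^^^
  File "h.py", line 10, in onz
    c,d=ray(n,u,v); return c+d*(z-c[2])/d[2]
        ~~~^^^^^^^
  File "h.py", line 6, in ray
    m=env.camera_model(n); K=np.array(m['camera_matrix'],float); D=np.array(m['D'],float); R=np.array(m['R'],float); t=np.array(m['t'],float).ravel()
ValueError: time passes only in moves, steps and waits
```

```bash
sed -i 's/^def shot/CM={n:env.camera_model(n) for n in("scene","top")}\ndef shot/; s/m=env.camera_model(n)/m=CM[n]/' h.py
sed -i 's/(110,130,150,170)/(110,)/' m2.py
cat >> h.py <<'E'
from scipy.spatial.transform import Rotation as Ro
def down(a):
    x=np.array([0,0,-1.]); z=np.array([np.cos(a),np.sin(a),0]); q=Ro.from_matrix(np.c_[x,np.cross(z,x),z]).as_quat()
    return [float(q[3]),*map(float,q[:3])]
E
python3 m2.py
python3 - <<'E'
from h import *
q=env.get_eef_rot(); print(Ro.from_quat([*q[1:],q[0]]).as_matrix().round(2))
for a in range(-180,180,30):
    r=[env.ik(p,down(np.radians(a))) for p in ([.5205,.3093,.055],[.5148,-.2645,.162],[.53,0,.108])]
    print(a,[None if j is None else np.round(j,2).tolist() for j in r])
E
```

```text
lid
top circle z 0.0245 [0.5213 0.3097] diam 0.1328 resid 0.0003
scene circle z 0.0245 [0.5196 0.3088] diam 0.1341 resid 0.0006
rim
top circle z 0.13 [ 0.5147 -0.2644] diam 0.1317 resid 0.0005
rim scene
scene circle z 0.13 [ 0.5136 -0.2653] diam 0.1303 resid 0.0004
scene circle z 0.13 [ 0.5194 -0.2708] diam 0.1157 resid 0.001
scene circle z 0.13 [ 0.5525 -0.2918] diam 0.0383 resid 0.0011
dark
paddle top [364.7 219.9] [3.  2.5] z 0.1 [ 0.5496 -0.0011  0.1   ]
[array([0.553, 0.002]), array([ 0.553, -0.004]), array([ 0.545, -0.004]), array([0.545, 0.003])]
paddle scene [281.9 214.9] [26.8 14.9] z 0.1 [ 0.5374 -0.0049  0.1   ]
 triang [ 5.484e-01 -2.000e-04  1.106e-01] [0.5417 0.0042 0.1095]
[[-0.    0.93  0.37]
 [ 0.    0.37 -0.93]
 [-1.   -0.   -0.  ]]
-180 [[0.1, 0.81, -1.03, 1.86, 0.84, 0.98, 1.83], [0.15, 0.38, 0.26, 1.92, -0.13, 0.86, -2.66], [-0.98, 0.76, 1.21, 2.1, -0.9, 0.96, -2.4]]
-150 [[-1.34, 0.84, 1.01, 1.95, -0.93, 0.91, -2.46], [0.24, 0.37, 0.15, 1.92, -0.07, 0.86, -2.19], [-0.89, 0.61, 1.02, 2.09, -0.72, 0.84, -2.05]]
-120 [[-1.11, 0.65, 0.63, 1.94, -0.56, 0.74, -2.24], 
[... 987 characters left out ...]
3, -0.58, 1.88, 0.29, 0.92, 1.68], [0.44, 0.46, -0.69, 2.02, 0.41, 0.8, 1.08]]
120 [[-0.01, 0.71, -0.85, 1.87, 0.69, 0.88, 0.89], [1.14, 0.58, -1.03, 1.86, 0.57, 1.03, 1.97], [0.69, 0.59, -1.03, 2.01, 0.65, 0.91, 1.41]]
150 [[0.1, 0.81, -1.03, 1.86, 0.84, 0.98, 1.31], [-0.47, 0.72, 1.21, 1.95, -0.78, 1.05, -2.57], [0.69, 0.59, -1.03, 2.01, 0.65, 0.91, 1.93]]Traceback (most recent call last):
  File "m2.py", line 26, in <module>
    ct,cs=blob('top',rt,dark),blob('scene',rs,lambda h:h[...,2]<45)
          ~~~~^^^^^^^^^^^^^^^
  File "m2.py", line 6, in blob
    c=max(cv2.findContours(m,cv2.RETR_EXTERNAL,cv2.CHAIN_APPROX_NONE)[0],key=cv2.contourArea)
ValueError: max() iterable argument is empty
```

Run:
```python
from h import *
q=down(np.radians(-60)); L=[.5205,.3093]
env.move_to([.6,0,.32],q); env.move_to([*L,.16],q)
print(env.get_time_s(), env.move_linear([*L,.056],v=.1,until_force=8), env.get_tool_pos())
env.set_gripper(0.); print('w',env.get_gripper_width(),env.get_contact_force())
env.move_linear([*L,.24],v=.15)
env.pause(.2); print(env.get_gripper_width(),env.get_contact_force(),env.get_tool_pos(),env.get_time_s())
a=shot('scene','s1');b=shot('top','t1')
cv2.imwrite('pics/v1.png',np.hstack([cv2.resize(a[180:360,280:440],(400,450)),cv2.resize(b[160:300,180:304],(400,450))]))
```

```text
3.9917 False [0.52083689 0.30956847 0.05664255]
w 0.3089790323934262 [-2.17234108 -1.88413305  6.18677669]
0.3065192559259306 [-0.12412413 -0.82950353 -2.27164282] [0.52031482 0.30921176 0.23938835] 7.3333
```

View pics/v1.png

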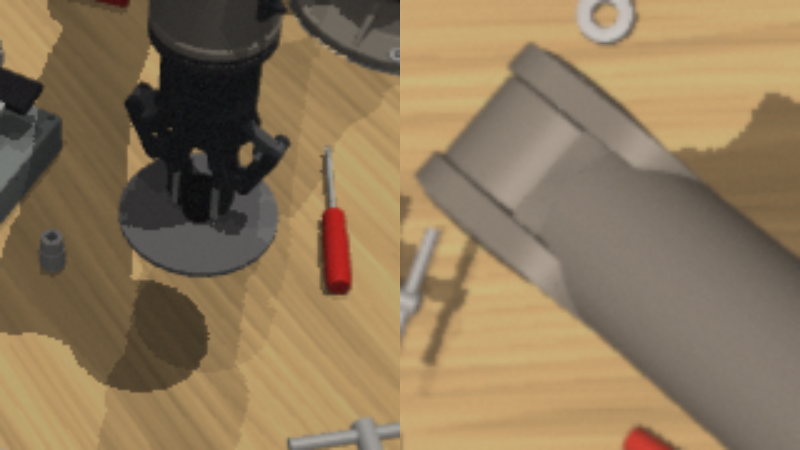

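The lid is held by its knob and looks level, with its foot about 56.5 mm below the TCP. The screwdriver and socket are undisturbed. Next is the bowl.

Run:
```python
from h import *
q=down(np.radians(-60)); B=[.5147,-.2646]
env.move_to([.6,0.03,.27],q); env.move_to([*B,.24],q)
print(env.get_time_s(),env.get_tool_pos(),env.get_contact_force())
print(env.move_linear([*B,.181],v=.06,until_force=4), env.get_tool_pos(),env.get_contact_force(),env.get_time_s())
a=shot('scene','s2')
cv2.imwrite('pics/v2.png',cv2.resize(a[100:220,180:320],(700,600)))
```

```text
9.7333 [ 0.51575567 -0.26282173  0.24022435] [ 0.17364131  1.02720373 -1.10557337]
False [ 0.51491534 -0.26461563  0.18137538] [ 0.52092013  0.67803793 -0.74764961] 10.8667
```

View pics/v2.png

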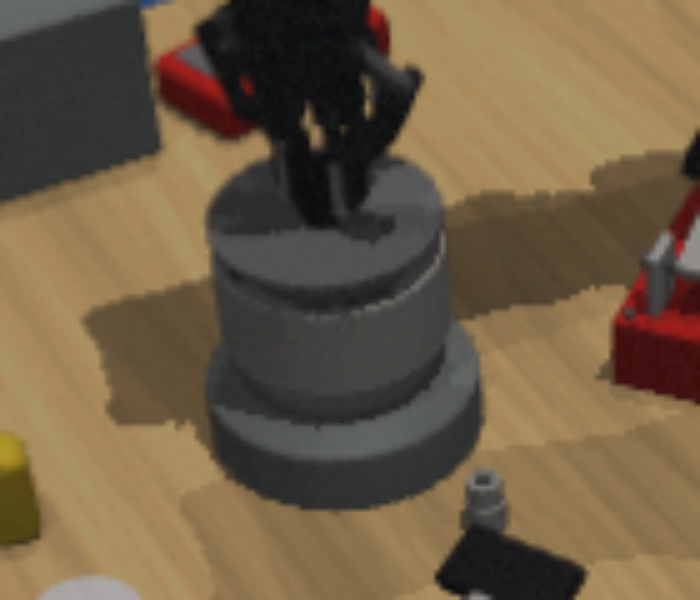

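The plug has entered the bowl with no contact force, and the lid is about level. Next I'll push it home, release, and press again from above with the fingers shut to make sure.

Run:
```python
from h import *
B=[.5147,-.2646]
print(env.move_linear([*B,.1625],v=.03,until_force=24), env.get_tool_pos(),env.get_contact_force(),env.get_gripper_width(),env.get_time_s())
env.set_gripper(1.0); env.pause(.1)
env.move_linear([*B,.235],v=.12)
env.set_gripper(0.)
# lid home: knob top at .108+.059=.167 ; tips 22 mm ahead -> TCP .189
print(env.move_linear([*B,.186],v=.05,until_force=22), 'knob top',env.get_tool_pos()[2]-.022,env.get_contact_force(),env.get_time_s())
env.move_linear([*B,.24],v=.15)
env.move_to([.55,.25,.32],down(np.radians(-60)))
a=shot('scene','s3');b=shot('top','t3'); print(env.get_time_s())
cv2.imwrite('pics/v3.png',np.hstack([cv2.resize(a[110:210,200:300],(400,400)),cv2.resize(b[160:280,400:520],(400,400))]))
cv2.imwrite('pics/v4.png',np.hstack([cv2.resize(a[190:280,230:320],(400,400)),cv2.resize(b[170:260,310:400],(400,400))]))
```

```text
True [ 0.51561403 -0.26461993  0.16439   ] [-1.68629191  0.94088799  9.3204513 ] 0.3080964673801457 11.5
True knob top 0.16705538896975497 [-4.111982    0.69975755 11.69827495] 14.5833
17.0667
```

View pics/v3.png

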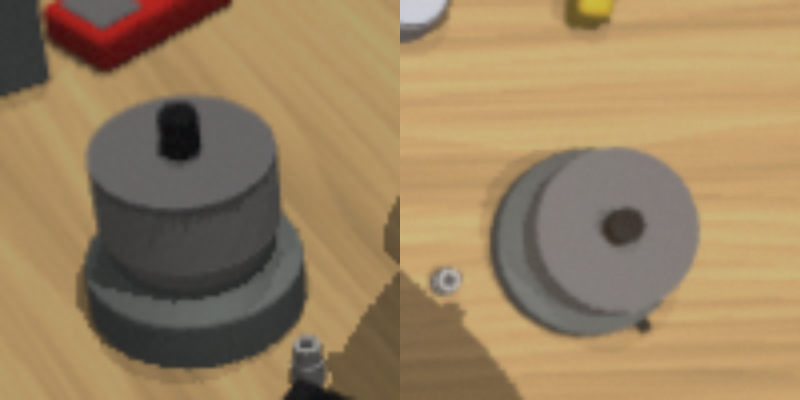

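View pics/v4.png

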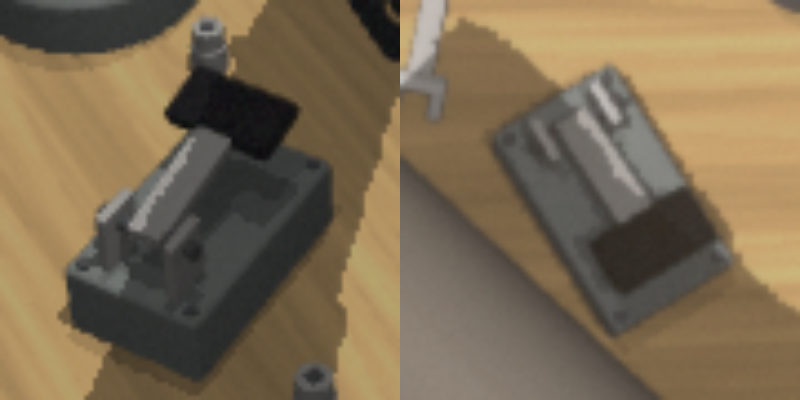

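The lid is home: the knob top read 0.1671 against 0.167 expected, it is flush on the rim in both views, and it has been let go. Next I'll locate the paddle (top about (367,224), scene about (282,215)) and check the lid flange numerically.

Run:
```python
from h import *
src=open('m2.py').read().split("print('lid')")[0].replace("{n}0.png","{n[0]}3.png"); exec(src)
grey=lambda h:(h[...,1]<60)&(h[...,2]>85)
circ('top',blob('top',(425,198,500,270),lambda h:(h[...,1]<60)&(h[...,2]>98)),.135)
circ('scene',blob('scene',(215,128,275,168),lambda h:(h[...,1]<60)&(h[...,2]>90)),.135)
q=[]
for n,g in(('top',(367.2,224.)),('scene',(282.2,215.2))):
    q.append(ray(n,*g)); print(n,onz(n,*g,.105).round(4))
(a,d),(b,e)=q; s=np.linalg.lstsq(np.c_[d,-e],b-a,rcond=None)[0]; print('tri',(a+d*s[0]).round(4),(b+e*s[1]).round(4))
for t in(60,70,80):
  try:
    c=blob('top',(350,208,374,238),lambda h:(h[...,2]<t)); M=cv2.moments(c.astype(np.float32)); print(t,M['m10']/M['m00'],M['m01']/M['m00'],M['m00'])
  except Exception as ex: print(t,ex)
# box top corners seen by eye in v4 (top view)
P=np.array([onz('top',310+(x-400)/4.444,170+y/4.444,.05)[:2] for x,y in((492,138),(610,65),(733,263),(615,335))]); print(P.round(4),'c',P.mean(0).round(4),np.linalg.norm(np.diff(P,axis=0),axis=1).round(3))
u=(P[3]-P[0]+P[2]-P[1]); u/=np.linalg.norm(u); print('dir',np.degrees(np.arctan2(u[1],u[0])),'pad half',(P.mean(0)+.04*u).round(4),'rest',(P.mean(0)+.0368*u).round(4))
```

```text
top circle z 0.135 [ 0.5081 -0.2476] diam 0.1561 resid 0.0012
scene circle z 0.135 [ 0.514  -0.2656] diam 0.128 resid 0.0006
top [ 0.5376 -0.0072  0.105 ]
scene [0.5396 0.0011 0.105 ]
tri [ 0.5384 -0.0079  0.0976] [ 0.536  -0.0063  0.0972]
60 364.1289708802118 224.72210272814178 283.3125
70 363.8651267388978 224.81857778223645 311.5
80 362.3533236605943 224.4247272824977 387.6875
[[ 0.611   0.0879]
 [ 0.6556  0.0118]
 [ 0.5275 -0.0614]
 [ 0.4841  0.0144]] c [0.5695 0.0132] [0.088 0.148 0.087]
dir -150.07752446265576 pad half [ 0.5349 -0.0068] rest [ 0.5376 -0.0052]
```

Run:
```python
from h import *
q=down(np.radians(-60)); P=[.535,-.007]
env.move_to([*P,.17],q); f0=np.array(env.get_contact_force()); print(env.get_time_s(),f0)
print(env.move_linear([*P,.118],v=.03), env.get_tool_pos(),np.array(env.get_contact_force())-f0)
print(env.move_linear([*P,.108],v=.02)); env.pause(.3); print(env.get_tool_pos(),np.array(env.get_contact_force())-f0,env.get_time_s())
a=shot('scene','s5');b=shot('top','t5')
cv2.imwrite('pics/v5.png',np.hstack([cv2.resize(a[190:280,230:320],(400,400)),cv2.resize(b[150:290,180:320],(400,400))]))
cv2.imwrite('pics/v6.png',cv2.resize(a[100:350,130:430],(780,600)))
```

```text
18.2083 [0.93942048 1.25344687 0.25388754]
False [ 0.53504543 -0.00704032  0.11813917] [-3.55459486 -2.6878261   4.13486803]
False
[ 0.53479842 -0.00716655  0.10804925] [-4.99466019 -3.60301678  6.37977468] 21.0417
```

View pics/v6.png

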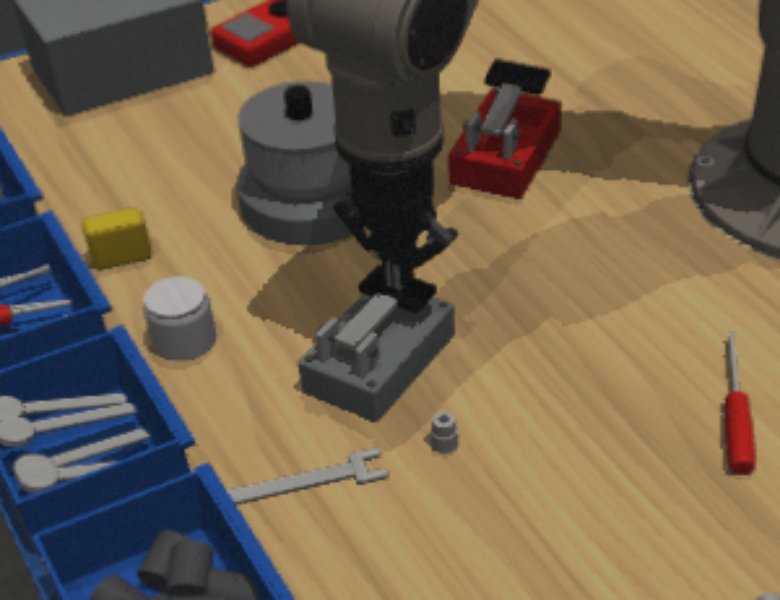

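Run:
```python
from h import *
a=cv2.imread('pics/s5.png')
u=np.array([np.cos(np.radians(-150)),np.sin(np.radians(-150))]); n=np.array([-u[1],u[0]]); C=np.array([.5695,.0132])
big=cv2.resize(a[200:270,235:315],(800,700),interpolation=cv2.INTER_CUBIC)
# expected paddle top outline when level, half (green), and +-0.05rad (red lower / blue higher)
for ph,col in((0,(0,255,0)),(.08,(255,0,0)),(-.08,(0,0,255))):
    pts=[]
    for s,w in((.07,-.035),(.11,-.035),(.11,.035),(.07,.035)):
        xy=C-.05*u+u*(s*np.cos(ph)-.006*np.sin(ph))+n*w; pts.append([*xy,.08+s*np.sin(ph)+.006*np.cos(ph)])
    p=(proj('scene',pts)-[235,200])*10+4.5
    cv2.polylines(big,[p.astype(int).reshape(-1,1,2)],True,col,1)
cv2.imwrite('pics/v7.png',cv2.resize(big,(680,595)))
print(env.get_contact_force(),env.get_tool_pos(),env.get_time_s())
```

```text
[-4.46470173 -2.75948705  6.12569055] [ 0.53479105 -0.00720874  0.10805485] 21.1417
```

View pics/v7.png

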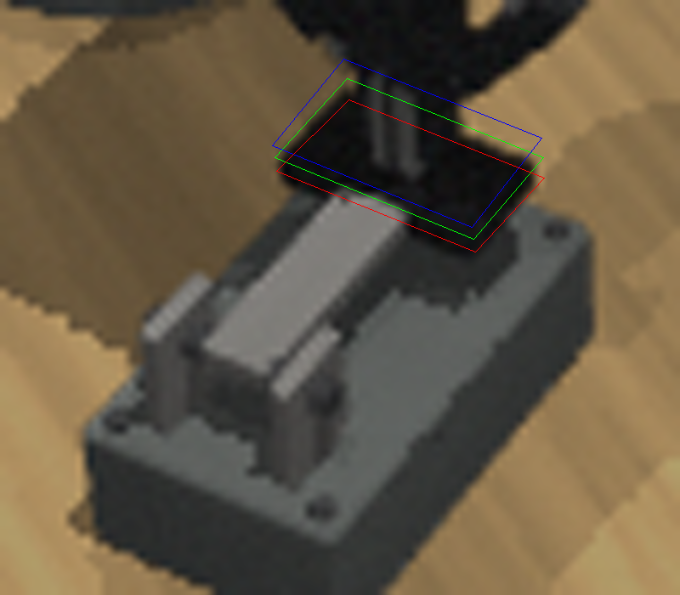

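The paddle's outline matches the level (green) prediction to about 0.02 rad, and the readings are steady. I'm handing in while still holding it.

```bash
python3 -c "
from h import *
env.job_done(); print(env.get_time_s())"
```

```text
the job is handed in; nothing more can be done
the job is handed in; nothing more can be done
```

I put the 132 mm lid on the bowl, pressed it home and let go. Then I pressed the grey box's paddle to half-way with the fingers shut, and handed in at about 21 s while still holding it.

**What the last checks showed**
- **Lid:** after a second press from above, the knob top read 167.1 mm against 167 mm expected. Both views show it flush and level on the rim.
- **Lever:** the fingertips held steady at 86.05 mm, which is half-way. The lever outline in the scene picture matched level to about 0.02 rad, and no command went below half-way.
- **Other things:** the tin, tape measure, wrench, screwdriver, the socket by the box and the red look-alike looked undisturbed in the last scene picture. The bearing and the other socket were not in that crop or were hidden by the arm.

**Checks that disagreed**
- **Push on the paddle:** the vertical force read about 6.2 N, below the nominal 8 N, with about 5–6 N sideways, probably friction. I trusted the position and the picture.
- **Lid outline from above:** the top-view circle fit failed because its mask ran into the grey base, giving 156 mm. The scene view gave a centre within about 1 mm of the rim's, but a diameter of 128 mm instead of 132 mm.

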